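# Pack the slab-building kit into its tray

### The arm

A 6-joint arm with a two-finger parallel gripper is mounted at the origin on the work surface. World frame = base frame: x ahead of the robot, y to its left, z up, the work surface at z = 0. Lengths are in mm, angles in degrees, forces in N, time in s.
With the tool pointing down it reaches from about 300 to 850 mm from the base axis. Payload 4.2 kg.
Tool frame: the origin (TCP) lies midway between the tips of the shut fingers; the grasp point (between the pads) lies 19 mm behind it; z points along the fingers, y is the line along which they close (so a half turn about z gives the same grasp; the last joint's range is limited). The gripper opens to 91 mm and grips with 3 to 60 N. Pads are 32 mm wide; open, the fingers measure 118 mm over their backs; the gripper's body (76 mm by 178 mm) begins 60 mm behind the grasp point.
Start: joints at [-77.407, 18.312, 89.639, -0, 72.044, -1.146], TCP at [136.569, -558.562, 213.976] pointing down, gripper open.
Joint ranges: [-177.97, 177.97], [-48.28, 115.42], [12.27, 149.76], [-77.06, 257.06], [2.81, 150.46], [-146.56, 146.56]. Speed limits (degrees/s): [147.25, 147.25, 180, 180, 180, 180].

### API

Orientations are given as [roll, pitch, yaw] about the fixed x, y, z axes, in that order (R = Rz(yaw) Ry(pitch) Rx(roll)).
In Python, from workcell import state, grab_frame, camera_model, workorder gives the robot as it stands.
- The arm moves only by the tool carry_out, never from a script. Its argument "commands" is a list of rows, each a list of 7 numbers: the turn, a rotation vector about the tool's x, y, z in degrees, then the shift along the tool's x, y, z in mm, then the opening, from -1 (shut) to 1 (fully open). In form: [[ax, ay, az, dx, dy, dz, hand], ...]. A call has 1 to 20 rows; each row is the pose to reach, as a shift and turn from the pose commanded when the call began, along the tool's axes at that moment; what a row does not reach only later rows make up. A row lasts 1/10 s, in which the tool goes at most 50 mm and 8.59 degrees, less where a joint would pass 70% of its speed; a pose out of reach is approached as far as the arm can. A call with a gripper value outside its range is refused whole. The fingers move at their own pace and stop on an object; "force" is the grip in N (left out, the last holds). Time passes only in rows, so rows that repeat a pose let the fingers close. It gives the time, the measured TCP pose, the force, the opening and the grip force at its end, in the units of the state.
- state(): the state, without advancing time (a new reading comes with each control period).
- grab_frame(name): name is "scene" or "top" or "wrist"; returns the picture (384x512x3 uint8, red, green, blue); there is no depth.
- camera_model(name): a dict with "fx", "fy", "cx", "cy" (pixels), "origin" and "rotation" of the camera in the world; the wrist camera has in their place "mount" (4x4, takes a point from camera to tool coordinates, whose origin is the TCP and whose axes are the flange's). Camera axes: x right, y up, looking along -z (the intrinsics and any distortion apply to the point x, -y, -z); pixel columns grow to the right and rows downward; lengths in mm; the calibration is good to about 2 mm. A picture is of the moment at which its call begins: read the wrist's pose just before it. camera_model takes no time and is no camera call.
- workorder.job_done(): hands the job in; it is judged then, once.
The state is a dict: "time_s": time; "qpos": joint angles; "qvel": joint speeds; "effort": joint torques, N m; "ee_pos": TCP position; "ee_rot": TCP orientation; "force": force on the tool from outside, world axes, zero at the start; "torque": the same for the moment, N m; "gripper_width": finger opening in mm; "gripper_force": force on a finger pad.
Only numpy, scipy, OpenCV 4.12 (cv2) and the standard library are available. Lean on these libraries where they do the work, as an engineer would, in place of code of your own. Each camera call takes 0.05 s, during which the arm holds its last target. There are 200 camera calls.

### The job

Clear the pottery bench by packing the kit into its two-bay tray: lay the handled wooden float flat in the narrow bay, handle up, and pile the two loose ware boards on the longest one, which already lies in the wide bay: the middle one first, the shortest on top. Square the pile up: long sides flush, and every board centred on the longest and parallel to it. Leave the longest board flat in its bay, and the bowl, the brush jar and the small pot standing where they are.

Things in the scene. Friction and masses are not known exactly. Their poses are not given: they have to be found in the camera images.
- tray: fixed grey kit tray, 248 (x) x 240 (y) mm, floor 5 mm thick, walls and divider 6 mm thick with tops 25 mm above the bench; origin at the centre of its underside, x along its two bays. It may stand on either side of the bench.
- wide_bay (a point): centre of the wide bay's floor surface (5 mm above the bench, 39 mm to the tray's -y side); the bay is 236 mm along the tray's x and 150 mm across, inside
- narrow_bay (a point): centre of the narrow bay's floor surface (5 mm above the bench, 78 mm to the tray's +y side); the bay is 164 mm along the tray's x and 72 mm across, inside, with solid filler blocks at both ends
- workboard: fixed black work board lying on the bench, 250 (x) x 370 (y) x 6 mm; origin at the centre of its underside. Two ware boards and the bowl stand on it in a row across it, about 125 mm apart, in any order.
- board_long: plain wooden ware board, 200 x 60 x 16 mm, loose, lying flat in the tray's wide bay, a little askew; origin at the centre of its underside, x along its length, z up
- board_mid: plain wooden ware board, 160 x 60 x 16 mm, loose, lying flat on the work board; at the start the float lies on it; origin at the centre of its underside, x along its length, z up
- board_short: plain wooden ware board, 120 x 60 x 16 mm, loose, lying flat on the work board; origin at the centre of its underside, x along its length, z up
- float: wooden hand float: flat sole 150 x 60 x 10 mm with a bar handle along its length above it, 110 mm long, 22 mm wide, from 31 to 53 mm above the underside, on two posts 74 mm apart; origin at the centre of the sole's underside, x along its length, z up. Starts lying askew on the 160 mm board.
- bowl: bystander: small white bowl, 80 mm across, 55 mm high, standing on the work board; origin at the centre of its underside
- brush_jar: bystander: white jar 72 mm across, 100 mm high, with three brushes reaching to 175 mm; origin at the centre of its underside
- pot: bystander: squat terracotta pot, 80 mm across, 65 mm high, between the tray and the work board; origin at the centre of its underside

How it is judged (in metres and radians):
At the end, for the whole second after the job is handed in: All at rest and flat (3 deg, heights 5 mm). Float handle up in the narrow bay, within 10 mm of centre. Longest board on the wide bay's floor; middle board on it, shortest on top, each centred on the longest within 8 mm along and across, parallel within 4.6 deg (z of board_long in the frame of wide_bay between -0.005 and 0.005 m and x of board_long in the frame of wide_bay between -0.025 and 0.025 m and y of board_long in the frame of wide_bay between -0.048 and 0.048 m and angle between each of board_long, board_mid, board_short, float's own z axis and vertical below 0.05 rad and x of board_mid in the frame of board_long between -0.008 and 0.008 m and y of board_mid in the frame of board_long between -0.008 and 0.008 m and z of board_mid in the frame of board_long between 0.011 and 0.021 m and angle between the x axis of each of board_mid, board_short and the x axis of board_long, either way round below 0.08 rad and x of board_short in the frame of board_long between -0.008 and 0.008 m and y of board_short in the frame of board_long between -0.008 and 0.008 m and z of board_short in the frame of board_long between 0.027 and 0.037 m and x of float in the frame of narrow_bay between -0.01 and 0.01 m and y of float in the frame of narrow_bay between -0.01 and 0.01 m and z of float in the frame of narrow_bay between -0.005 and 0.005 m and angle between the x axis of float and the x axis of tray, either way round below 0.14 rad and linear speed of each of board_long, board_mid, board_short, float below 0.02 m/s); the robot touches nothing.
It fails at once if the bowl was pushed more than 30 mm or tipped more than 20 degrees (distance of bowl from where it was at the start of the episode above 0.03 m or angle between bowl's own z axis and vertical above 0.35 rad).
It fails at once if the brush jar was pushed more than 30 mm or tipped more than 20 degrees (distance of brush_jar from where it was at the start of the episode above 0.03 m or angle between brush_jar's own z axis and vertical above 0.35 rad).
It fails at once if the small pot was pushed more than 30 mm or tipped more than 20 degrees (distance of pot from where it was at the start of the episode above 0.03 m or angle between pot's own z axis and vertical above 0.35 rad).
It also fails if it takes over 72 s, if anything falls off the work surface, if the arm or the gripper's body presses on something with over 40 N, if the wrist force passes 120 N, or if a joint passes its speed limit or range.

## Working session

There is one attempt and no reset: what is moved stays moved. The work goes in short steps, Python scripts to look and compute and a tool call to move; the robot and the scene stay as the last step left them, time stands still between calls to the robot, and variables do not carry over. Pictures are saved under pics/ and viewed, at most 10 in all, crops included, and the job is handed in when it is done.

Besides the shell and the picture viewer there is one more tool, called by a JSON object that holds its "method" and its "body". carry_out: Moves the arm, as the interface text tells. Its arguments: {"type":"object","properties":{"commands":{"type":"array"},"force":{"type":"number"}},"required":["commands"]}

```bash
mkdir -p pics; ls; python3 - <<'E'
from workcell import state, grab_frame, camera_model
import cv2
print(state())
for n in("top","scene","wrist"):
    m=camera_model(n); print(n,m)
for n in("top","scene"):
    cv2.imwrite(f"pics/{n}0.png",cv2.cvtColor(grab_frame(n),cv2.COLOR_RGB2BGR))
a=cv2.imread("pics/top0.png");b=cv2.imread("pics/scene0.png")
cv2.imwrite("pics/top0b.png",cv2.resize(a,(800,600),interpolation=cv2.INTER_CUBIC))
E
```

```text
pics
{'time_s': 0.0, 'qpos': array([-7.74072436e+01,  1.83515361e+01,  8.97067306e+01, -1.09504209e-04,
        7.20424846e+01, -1.14660080e+00]), 'qvel': array([ 0.03787044, -0.01776383, -0.01684933, -0.07503832,  0.03886432,
        0.07989195]), 'effort': array([-3.33490880e-04, -4.12462842e+01, -2.31976354e+01,  7.28317956e-02,
        4.57170547e-02, -1.55595626e-04]), 'ee_pos': array([ 136.4497805 , -558.05925357,  213.11912481]), 'ee_rot': array([-1.79899267e+02, -1.91200613e-03,  1.37393894e+01]), 'force': array([-0.56845217,  0.37088373,  0.12056247]), 'torque': array([-0.03705263, -0.03257523,  0.03888499]), 'gripper_force': 0.0, 'gripper_width': 91.19918859664867}
top {'fx': 485.0013163600055, 'fy': 485.0013163600055, 'cx': 256.56987045382226, 'cy': 201.80053038978292, 'origin': array([ 488.64714028,   -9.36599568, 1294.74340802]), 'rotation': array([  4.55391923,   0.2756011 , -90.71889572])}
scene {'fx': 360.13651263270435, 'fy': 360.13651263270435, 'cx': 255.72995447149862, 'cy': 193.05511084456683, 'origin': array([975.59354847, 738.62562239, 736.66565646]), 'rotation': array([ 49.96598827,  -0.94914728, 151.76476798])}
wrist {'fx': 290.7968467311764, 'fy': 290.7968467311764, 'cx': 252.99215173397232, 'cy': 187.88055432034034, 'mount': array([[ 8.85881050e-04,  9.71806368e-01,  2.35778708e-01,
         6.61349938e+01],
       [ 9.99998458e-01, -5.03423916e-04, -1.68229405e-03,
         9.26653622e-01],
       [-1.51616743e-03,  2.35779835e-01, -9.71805315e-01,
        -1.70764039e+02],
       [ 0.00000000e+00,  0.00000000e+00,  0.00000000e+00,
         1.00000000e+00]])}
```

View pics/top0b.png

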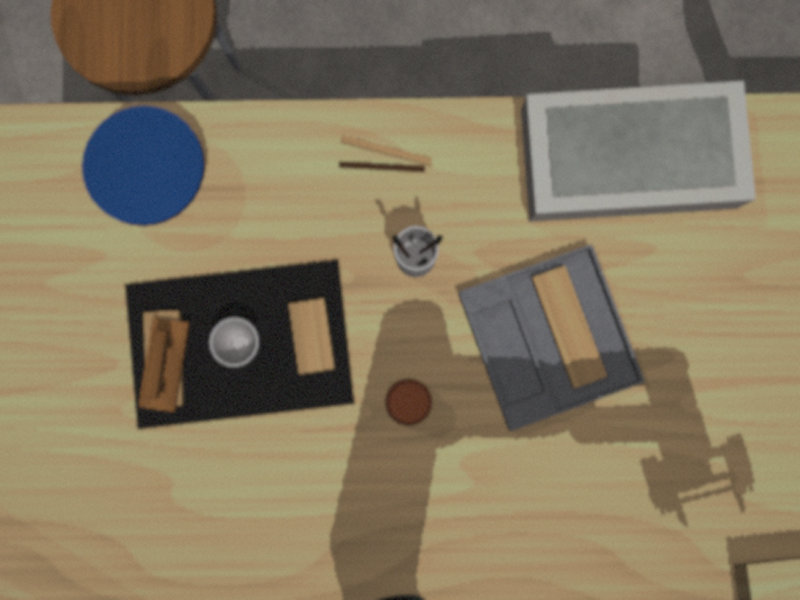

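View pics/scene0.png

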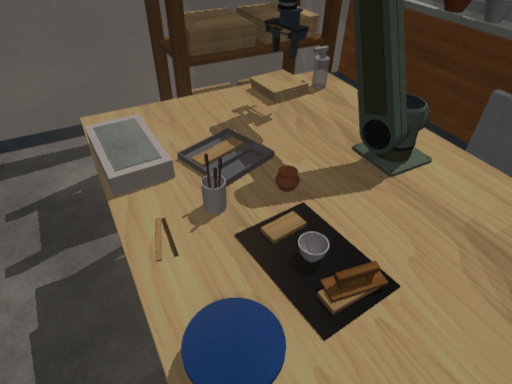

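The top view (800x600) shows the work board with its corners at (126,284), (338,260), (353,403) and (138,428). The mid board and the float are at about (163,362), the bowl at (234,342) and the short board at (311,336). The pot is at (409,401) and the jar at (416,250). The tray corners are (457,287), (590,243), (643,382) and (510,431), with the long board at (570,326) and the narrow bay on the left side.

```bash
cat > h.py <<'E'
import numpy as np, cv2
from scipy.spatial.transform import Rotation as Ro
from workcell import state, grab_frame, camera_model
def rpy(r): return Ro.from_euler('xyz',r,degrees=True).as_matrix()
def cam(name,s=None):
    m=camera_model(name)
    if name!='wrist': return m,rpy(m['rotation']),np.array(m['origin'])
    R=rpy(s['ee_rot']);M=m['mount']
    return m,R@M[:3,:3],s['ee_pos']+R@M[:3,3]
def p2w(c,px,z):
    m,R,o=c; px=np.atleast_2d(px).astype(float)
    d=np.c_[(px[:,0]-m['cx'])/m['fx'],-(px[:,1]-m['cy'])/m['fy'],-np.ones(len(px))]@R.T
    return (o+d*((z-o[2])/d[:,2])[:,None])[:,:2]
def w2p(c,P):
    m,R,o=c; q=(np.atleast_2d(P)-o)@R
    return np.c_[m['cx']-m['fx']*q[:,0]/q[:,2],m['cy']+m['fy']*q[:,1]/q[:,2]]
def shot(name,f=None):
    s=state(); im=cv2.cvtColor(grab_frame(name),cv2.COLOR_RGB2BGR)
    if f: cv2.imwrite('pics/'+f,im)
    return im,cam(name,s),s
def rect(W):
    (c,(w,h),a)=cv2.minAreaRect(np.float32(W))
    if w<h: w,h,a=h,w,a+90
    return np.round(c,1),round(w,1),round(h,1),round((a+90)%180-90,1)
def delta(s,tgt_xyz,yaw):
    "shift in tool axes and turn about tool z for a pointing-down target"
    R=rpy(s['ee_rot']); T=rpy([180,0,yaw])
    return R.T@(np.array(tgt_xyz)-s['ee_pos']), Ro.from_matrix(R.T@T).as_rotvec(degrees=True)
E
python3 - <<'E'
from h import *
im=cv2.imread('pics/top0.png');c=cam('top')
k=lambda L:np.array(L)/1.5625
print('tray25',rect(p2w(c,k([(457,287),(590,243),(643,382),(510,431)]),25)))
print('wb6',rect(p2w(c,k([(126,284),(338,260),(353,403),(138,428)]),6)))
for n,x,z in(('pot',(409,401),65),('jar',(416,250),100),('bowl',(234,342),55)):print(n,p2w(c,k([x]),z))
hsv=cv2.cvtColor(im,cv2.COLOR_BGR2HSV)
def seg(box,z,thr=70):
    x0,y0,x1,y1=[int(v/1.5625) for v in box]
    h=hsv[y0:y1,x0:x1]; b=im[y0:y1,x0:x1].astype(int)
    m=((b[...,2]-b[...,0])>25).astype(np.uint8)
    n,l,st,_=cv2.connectedComponentsWithStats(m); i=1+st[1:,4].argmax()
    ys,xs=np.nonzero(l==i); return rect(p2w(c,np.c_[xs+x0,ys+y0],z)),len(xs)
print('short',seg((275,285,345,390),22))
print('long',seg((515,262,625,392),21))
print('mid+float',seg((132,300,200,418),22))
E
```

```text
tray25 (array([ 554.5, -253.6]), 255.6, 237.4, 19.1)
wb6 (array([547.1, 272.1]), 366.1, 246.3, -84.2)
pot [[447.82827491 -16.02237706]]
jar [[687.88453802 -30.18054727]]
bowl [[547.13895874 269.30375188]]
short ((array([558.4, 147.5]), 125.0, 64.6, 8.2), 1158)
long ((array([ 569.4, -286.1]), 200.9, 62.3, 18.9), 1791)
mid+float ((array([520.4, 396.1]), 170.8, 78.3, -2.3), 1737)
```

```bash
python3 - <<'E'
from h import *
s=state();print(delta(s,[555,-255,210],19))
E
```

```text
(array([ 478.54278049, -195.03460553,    3.52840787]), array([-0.09131381, -0.0058841 , -5.26186518]))
```

{"method": "carry_out", "body": {"commands": [[0,0,-5.3,478,-195,3,1],[0,0,-5.3,478,-195,3,1],[0,0,-5.3,478,-195,3,1],[0,0,-5.3,478,-195,3,1],[0,0,-5.3,478,-195,3,1],[0,0,-5.3,478,-195,3,1],[0,0,-5.3,478,-195,3,1],[0,0,-5.3,478,-195,3,1],[0,0,-5.3,478,-195,3,1],[0,0,-5.3,478,-195,3,1],[0,0,-5.3,478,-195,3,1],[0,0,-5.3,478,-195,3,1],[0,0,-5.3,478,-195,3,1],[0,0,-5.3,478,-195,3,1]]}}

```text
time_s: 1.5
ee_pos: [553.3, -256.6, 210.9]
ee_rot: [-180.0, 0.1, 19.0]
force: [-0.0, -0.5, 0.5]
gripper_width: 91.0
gripper_force: 0.0
```

```bash
python3 - <<'E'
from h import *
im,c,s=shot('wrist','w1.png');print(s['time_s'],s['ee_pos'],s['ee_rot'],s['qvel'].max())
np.savez('pics/w1.npz',p=s['ee_pos'],r=s['ee_rot'])
print(delta(s,[520,396,220],162))
E
```

```text
1.5 [ 553.26846778 -256.62815987  210.89920832] [-1.79997496e+02  5.70530229e-02  1.89504662e+01] 0.23594866733508513
(array([ 180.4669321 , -628.05986807,   -9.25305102]), array([-7.22660930e-02,  2.06704417e-02, -1.43049520e+02]))
```

View pics/w1.png

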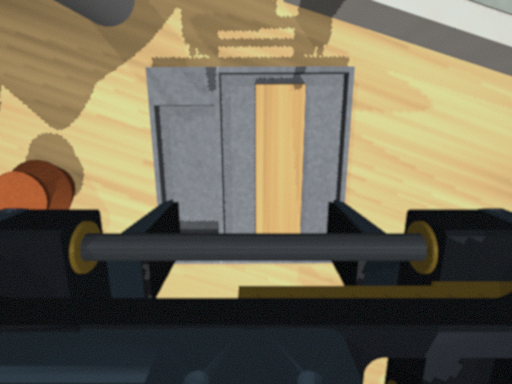

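The wrist view shows the tray's far corners at about (147,68) and (354,68), the divider at x≈220 and the long board between columns 256 and 305. The gripper hides everything below row 200. Next I fit the edges and go to the float.

{"method": "carry_out", "body": {"commands": [[0,0,-143,0,-628,-9,1],[0,0,-143,0,-628,-9,1],[0,0,-143,0,-628,-9,1],[0,0,-143,0,-628,-9,1],[0,0,-143,0,-628,-9,1],[0,0,-143,0,-628,-9,1],[0,0,-143,100,-628,-9,1],[0,0,-143,280,-628,-9,1],[0,0,-143,280,-628,-9,1],[0,0,-143,280,-628,-9,1],[0,0,-143,280,-628,-9,1],[0,0,-143,280,-628,-9,1],[0,0,-143,280,-628,-9,1],[0,0,-143,280,-628,-9,1],[0,0,-143,280,-628,-9,1],[0,0,-143,280,-628,-9,1],[0,0,-143,280,-628,-9,1],[0,0,-143,280,-628,-9,1],[0,0,-143,280,-628,-9,1],[0,0,-143,280,-628,-9,1]]}}

```text
time_s: 3.55
ee_pos: [614.7, 428.4, 220.3]
ee_rot: [180.0, 0.0, 161.9]
force: [0.6, 0.4, -0.1]
gripper_width: 91.3
gripper_force: 0.0
```

```bash
python3 - <<'E'
from h import *
im,c2,s2=shot('wrist','w2.png');print(s2['time_s'],s2['ee_pos'],s2['ee_rot'],abs(s2['qvel']).max())
np.savez('pics/w2.npz',p=s2['ee_pos'],r=s2['ee_rot'])
# tray from w1
im=cv2.imread('pics/w1.png');d=np.load('pics/w1.npz');c=cam('wrist',{'ee_pos':d['p'],'ee_rot':d['r']})
b=cv2.GaussianBlur(im,(3,3),0).astype(int);m=((b[...,2]-b[...,0])<25)
for y in(90,120,150,180,195):
    g=np.diff(m[y].astype(int)); print(y,np.nonzero(g)[0])
for x in(165,190,235,320,335): print('col',x,np.nonzero(np.diff(m[:130,x].astype(int)))[0])
E
```

```text
3.55 [614.6758375  428.44496724 220.34706726] [1.79988478e+02 1.59173534e-02 1.61892985e+02] 0.5058644074138249
90 [147 254 305 352]
120 [149 254 304 349]
150 [152 254 303 347]
180 [155 254 302 345]
195 [156 254 301 344]
col 165 [66]
col 190 [66]
col 235 [66]
col 320 [12 65]
col 335 [17 65]
```

View pics/w2.png

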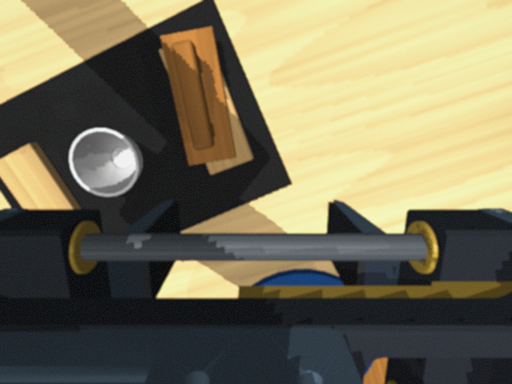

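The wrist view shows the float sole corners at about (161,36), (213,27), (235,156) and (189,165), and the handle top running from (183,41) to (205,148). The mid board sticks out below, with corners at (253,158) and (208,174).

```bash
python3 - <<'E'
from h import *
d=np.load('pics/w1.npz');c=cam('wrist',{'ee_pos':d['p'],'ee_rot':d['r']})
L=p2w(c,[(147.5,90),(149.5,120),(152.5,150),(155.5,180),(156.5,195)],25);R=p2w(c,[(352.5,90),(349.5,120),(347.5,150),(345.5,180),(344.5,195)],25)
T=p2w(c,[(165.5,66.5),(190.5,66.5),(235.5,66.5),(320.5,65.5),(335.5,65.5)],25)
def yaw(P):
    u=np.linalg.svd(P-P.mean(0))[2][0];u=u*np.sign(u[0]);return np.degrees(np.arctan2(u[1],u[0]))
print('tray yaws',yaw(L),yaw(R),yaw(T))
t=np.radians((yaw(L)+yaw(R))/2);X=np.array([np.cos(t),np.sin(t)]);Y=np.array([-X[1],X[0]])
print('width',((L-R)@Y).mean(),'y',((L@Y).mean()+(R@Y).mean())/2,'xfar',(T@X).mean())
ctr=X*((T@X).mean()-124)+Y*((L@Y).mean()+(R@Y).mean())/2
print('tray',ctr,'narrow',ctr+78*Y,'wide',ctr-39*Y, np.degrees(t))
BL=p2w(c,[(254.5,y) for y in(90,120,150,180,195)],21);BR=p2w(c,[(305.5,90),(304.5,120),(303.5,150),(302.5,180),(301.5,195)],21)
print('long',yaw(BL),yaw(BR),((BL-BR)@Y).mean(),((BL@Y).mean()+(BR@Y).mean())/2)
d=np.load('pics/w2.npz');c=cam('wrist',{'ee_pos':d['p'],'ee_rot':d['r']})
print('sole',rect(p2w(c,[(161,36),(213,27),(235,156),(189,165)],32)))
print('handle',rect(p2w(c,[(173,42),(192,40),(213,147),(195,150)],75)))
m=p2w(c,[(253,158),(208,174)],22);print('mid end',m,np.linalg.norm(m[0]-m[1]),yaw(m))
im=cv2.imread('pics/w2.png');cv2.imwrite('pics/w2z.png',cv2.resize(im[10:190,100:300],None,fx=4,fy=3.3,interpolation=cv2.INTER_CUBIC)[:600])
E
```

```text
tray yaws 19.395181666310666 19.202391803276043 -70.6448964779947
width 238.7494931540747 y -420.55611556702695 xfar 559.1880503902582
tray [ 549.72538589 -253.09698863] narrow [ 523.94682213 -179.47996851] wide [ 562.61466777 -289.90549868] 19.298786734793353
long 19.072083805663635 19.264459952927215 60.475434509385195 -456.2110595076975
sole (array([514. , 394.1]), 148.8, 59.6, -9.2)
handle (array([513.7, 395.6]), 108.7, 19.9, -9.2)
mid end [[600.54856408 431.95384517]
 [602.27205707 370.24674312]] 61.731166130810706 -88.40013216075066
```

```bash
python3 - <<'E'
from h import *
s=state();print(delta(s,[514,395,46],170.8))
E
```

```text
(array([ 85.23656077, -63.19665677, 174.24323802]), array([ 6.97065704e-03,  1.35820771e-02, -8.87473905e+00]))
```

{"method": "carry_out", "body": {"commands": [[0,0,-8.9,85,-63,90,0.2],[0,0,-8.9,85,-63,90,0.2],[0,0,-8.9,85,-63,90,0.2],[0,0,-8.9,85,-63,90,0.2],[0,0,-8.9,85,-63,120,0.2],[0,0,-8.9,85,-63,150,0.2],[0,0,-8.9,85,-63,174,0.2],[0,0,-8.9,85,-63,174,0.2],[0,0,-8.9,85,-63,174,-1],[0,0,-8.9,85,-63,174,-1],[0,0,-8.9,85,-63,174,-1],[0,0,-8.9,85,-63,174,-1],[0,0,-8.9,85,-63,174,-1],[0,0,-8.9,85,-63,174,-1]], "force": 30}}

```text
time_s: 5.0
ee_pos: [514.5, 395.8, 46.9]
ee_rot: [180.0, 0.1, 170.9]
force: [-0.9, -2.3, 5.6]
gripper_width: 22.0
gripper_force: 30.0
```

```bash
python3 - <<'E'
from h import *
s=state();print(s['ee_pos'],s['ee_rot'],s['gripper_width'],s['gripper_force'],s['time_s'])
R=rpy(s['ee_rot'])
for n,p in(('lift',[514,395,160]),('via',[430,150,180]),('bay',[523.9,-179.5,160])):print(n,delta(s,p,199.3))
E
```

```text
[514.53997933 395.80194767  46.92495811] [1.79957127e+02 6.72233790e-02 1.70942737e+02] 21.99835031221081 29.995001256465912 5.0
lift (array([   0.27433506,   -0.79234096, -113.07606614]), array([ 2.53590013e-02,  7.64550658e-02, -2.83572337e+01]))
via (array([  44.6352134 , -255.9458903 , -133.31905836]), array([ 2.53590013e-02,  7.64550658e-02, -2.83572337e+01]))
bay (array([ -99.94081972, -566.57064494, -113.38184564]), array([ 2.53590013e-02,  7.64550658e-02, -2.83572337e+01]))
```

{"method": "carry_out", "body": {"commands": [[0,0,0,0,0,-50,-1],[0,0,0,0,0,-100,-1],[0,0,-14,-20,-100,-118,-1],[0,0,-28.4,-100,-566,-118,-1],[0,0,-28.4,-100,-566,-118,-1],[0,0,-28.4,-100,-566,-118,-1],[0,0,-28.4,-100,-566,-118,-1],[0,0,-28.4,-100,-566,-118,-1],[0,0,-28.4,-100,-566,-118,-1],[0,0,-28.4,-100,-566,-118,-1],[0,0,-28.4,-100,-566,-118,-1],[0,0,-28.4,-100,-566,-118,-1],[0,0,-28.4,-100,-566,-118,-1],[0,0,-28.4,-100,-566,-118,-1],[0,0,-28.4,-100,-566,-118,-1],[0,0,-28.4,-100,-566,-118,-1],[0,0,-28.4,-100,-566,-118,-1],[0,0,-28.4,-100,-566,-118,-1],[0,0,-28.4,-100,-566,-118,-1]]}}

```text
time_s: 6.9
ee_pos: [523.8, -177.9, 164.0]
ee_rot: [180.0, 0.0, -160.6]
force: [-0.6, -0.2, -1.6]
gripper_width: 22.0
gripper_force: 30.0
```

```bash
python3 - <<'E'
from h import *
im,c,s=shot('top','top1.png');print(s['ee_pos'],s['ee_rot'],s['gripper_width'],s['time_s'])
i2,_,_=shot('wrist','w3.png');np.savez('pics/w3.npz',p=s['ee_pos'],r=s['ee_rot'])
def seg(box,z):
    x0,y0,x1,y1=[int(v/1.5625) for v in box]
    b=im[y0:y1,x0:x1].astype(int)
    m=((b[...,2]-b[...,0])>35).astype(np.uint8)
    n,l,st,_=cv2.connectedComponentsWithStats(m); i=1+st[1:,4].argmax()
    ys,xs=np.nonzero(l==i); return rect(p2w(c,np.c_[xs+x0,ys+y0],z)),len(xs)
print('short',seg((275,285,345,390),22))
print('mid',seg((134,292,200,418),22))
print(delta(s,[523.9,-179.5,31],199.3))
big=cv2.resize(im[150:290,70:430],(800,311),interpolation=cv2.INTER_CUBIC)
cv2.imwrite('pics/c1.png',np.vstack([big,cv2.resize(i2[:240],(616,289))[:, :616].copy() if 0 else cv2.copyMakeBorder(cv2.resize(i2[:240],(616,289)),0,0,0,184,0)]))
E
```

```text
[ 523.80595295 -177.91637944  163.98563387] [ 1.79994882e+02  2.77003770e-06 -1.60564267e+02] 22.0460574251549 6.9
short ((array([558.2, 147. ]), 120.0, 59.4, 8.0), 1006)
mid ((array([523.6, 397.8]), 162.5, 63.6, 2.4), 1487)
(array([  0.43826729,  -1.53655068, 132.98549714]), array([ 5.11760656e-03, -3.29175051e-06,  1.35733321e-01]))
```

View pics/c1.png

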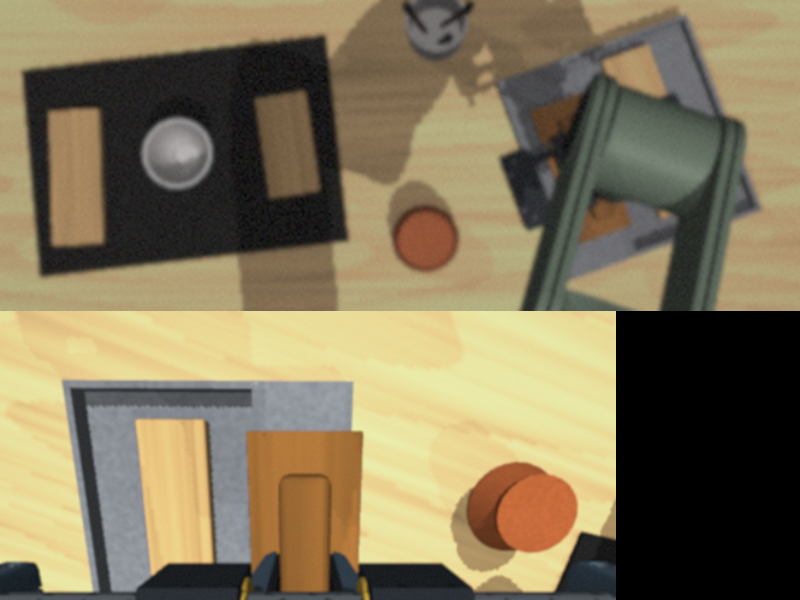

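The upper crop shows both boards clear on the work board and the float hanging over the narrow bay. In the lower wrist view the sole's end edge is at row ≈100, columns 205–301. The long board's near end is at row ≈90 and the tray's near edge at row ≈58.

```bash
python3 - <<'E'
from h import *
im=cv2.imread('pics/w3.png');d=np.load('pics/w3.npz');s={'ee_pos':d['p'],'ee_rot':d['r']};c=cam('wrist',s)
g=cv2.GaussianBlur(im,(3,3),0).astype(int)
def col(x,a,b):
    v=g[a:b,x].sum(1);k=np.abs(np.diff(v)).argsort()[::-1][:3];return [(a+i+.5,) + tuple([v[i+1]-v[i]]) for i in sorted(k)]
def row(y,a,b):
    v=g[y,a:b].sum(1);k=np.abs(np.diff(v)).argsort()[::-1][:3];return [(a+i+.5,v[i+1]-v[i]) for i in sorted(k)]
for x in(215,240,290):print('sole end',x,col(x,85,115))
for y in(115,135,160,180):print('sole sides',y,row(y,190,215),row(y,290,315))
for x in(125,145,165):print('long end',x,col(x,80,105))
for y in(100,120,150,180):print('long sides',y,row(y,105,130),row(y,165,185))
for x in(70,150,250,285):print('tray end',x,col(x,48,70))
for y in(70,85):print('tray sides',y,row(y,45,70),row(y,282,300))
E
```

```text
sole end 215 [(np.float64(98.5), np.int64(-24)), (np.float64(99.5), np.int64(-23)), (np.float64(100.5), np.int64(-11))]
sole end 240 [(np.float64(98.5), np.int64(-25)), (np.float64(99.5), np.int64(-30)), (np.float64(100.5), np.int64(-19))]
sole end 290 [(np.float64(98.5), np.int64(-38)), (np.float64(99.5), np.int64(-39)), (np.float64(100.5), np.int64(-17))]
sole sides 115 [(np.float64(203.5), np.int64(-23)), (np.float64(204.5), np.int64(-23)), (np.float64(205.5), np.int64(-17))] [(np.float64(299.5), np.int64(63)), (np.float64(300.5), np.int64(113)), (np.float64(301.5), np.int64(90))]
sole sides 135 [(np.float64(204.5), np.int64(-25)), (np.float64(205.5), np.int64(-28)), (np.float64(206.5), np.int64(-17))] [(np.float64(299.5), np.int64(81)), (np.float64(300.5), np.int64(88)), (np.float64(301.5), np.int64(55))]
sole sides 160 [(np.float64(205.5), np.int64(-27)), (np.float64(206.5), np.int64(-32)), (np.float64(207.5), np.int64(-20))] [(np.float64(298.5), np.int64(76)), (np.float64(299.5), np.int64(98)), (np.float64(300.5), np.int64(65))]
sole sides 180 [(np.float64(206.5), np.int64(-27)
[... 1673 characters left out ...]
t64(-83))]
tray end 250 [(np.float64(56.5), np.int64(-23)), (np.float64(57.5), np.int64(-43)), (np.float64(58.5), np.int64(-40))]
tray end 285 [(np.float64(56.5), np.int64(-22)), (np.float64(57.5), np.int64(-43)), (np.float64(58.5), np.int64(-42))]
tray sides 70 [(np.float64(52.5), np.int64(-65)), (np.float64(58.5), np.int64(-86)), (np.float64(59.5), np.int64(-79))] [(np.float64(291.5), np.int64(35)), (np.float64(292.5), np.int64(56)), (np.float64(293.5), np.int64(43))]
tray sides 85 [(np.float64(55.5), np.int64(-53)), (np.float64(60.5), np.int64(-80)), (np.float64(61.5), np.int64(-85))] [(np.float64(291.5), np.int64(56)), (np.float64(292.5), np.int64(64)), (np.float64(293.5), np.int64(37))]
```

```bash
python3 - <<'E'
from h import *
d=np.load('pics/w3.npz');s={'ee_pos':d['p'],'ee_rot':d['r']};c=cam('wrist',s)
def yaw(P):
    u=np.linalg.svd(P-P.mean(0))[2][0];u=u*np.sign(u[0]);return round(np.degrees(np.arctan2(u[1],u[0])),2)
t=np.radians(19.3);X=np.array([np.cos(t),np.sin(t)]);Y=np.array([-X[1],X[0]])
def obj(L,R,E,z):
    L,R,E=[p2w(c,q,z) for q in(L,R,E)]
    return 'yaw',yaw(L),yaw(R),yaw(E),'w',round(((L-R)@Y).mean(),1),'yc',round(((L+R)@Y).mean()/2,1),'xend',round((E@X).mean(),1)
print('sole',obj([(300.5,115),(300.3,135),(299.5,160),(298.5,180)],[(204.5,115),(205.3,135),(206.5,160),(207.5,180)],[(215,99.5),(240,99.5),(290,99.2)],149))
print('long',obj([(170.2,100),(171.2,120),(173,150),(175,180)],[(113.3,100),(115.5,120),(118.3,150),(121.5,180)],[(125,89.6),(145,89.6),(165,89.6)],21))
print('tray',obj([(292.5,70),(292.3,85)],[(52.5,70),(55,85)],[(70,57.5),(150,57.5),(250,57.5),(285,57.5)],25))
print('TCP',s['ee_pos'][:2]@X,s['ee_pos'][:2]@Y)
E
```

```text
sole ('yaw', np.float64(19.87), np.float64(19.96), np.float64(-70.28), 'w', np.float64(59.6), 'yc', np.float64(-342.5), 'xend', np.float64(358.8))
long ('yaw', np.float64(19.22), np.float64(19.02), np.float64(-70.52), 'w', np.float64(58.9), 'yc', np.float64(-457.9), 'xend', np.float64(342.3))
tray ('yaw', np.float64(20.52), np.float64(20.32), np.float64(-70.53), 'w', np.float64(239.7), 'yc', np.float64(-423.0), 'xend', np.float64(312.4))
TCP 435.5646327359467 -341.0430546615081
```

{"method": "carry_out", "body": {"commands": [[0,0,0.4,-2,-2.6,40,-1],[0,0,0.4,-2,-2.6,70,-1],[0,0,0.4,-2,-2.6,90,-1],[0,0,0.4,-2,-2.6,104,-1],[0,0,0.4,-2,-2.6,112,-1],[0,0,0.4,-2,-2.6,119,-1],[0,0,0.4,-2,-2.6,125,-1],[0,0,0.4,-2,-2.6,129,-1],[0,0,0.4,-2,-2.6,131,-1],[0,0,0.4,-2,-2.6,133,-1],[0,0,0.4,-2,-2.6,133,-1]]}}

```text
time_s: 8.1
ee_pos: [526.5, -180.9, 31.0]
ee_rot: [-180.0, 0.0, -161.1]
force: [-1.0, -0.7, -1.1]
gripper_width: 21.5
gripper_force: 30.0
```

{"method": "carry_out", "body": {"commands": [[0,0,0,0,0,1,-1],[0,0,0,0,0,1,-1],[0,0,0,0,0,1,0],[0,0,0,0,0,1,0],[0,0,0,0,0,1,0],[0,0,0,0,0,-20,0],[0,0,0,0,0,-60,0.5],[0,0,0,0,0,-110,1],[0,0,0,0,0,-160,1],[0,0,0,0,0,-170,1]]}}

```text
time_s: 9.1
ee_pos: [529.6, -182.0, 207.6]
ee_rot: [-179.5, 0.6, -161.1]
force: [-0.3, 0.1, 0.7]
gripper_width: 74.8
gripper_force: 0.0
```

```bash
python3 - <<'E'
from h import *
s=state();print(s['ee_pos'],s['ee_rot'],s['time_s'],s['force'])
print(delta(s,[630,400,200],182))
E
```

```text
[ 529.58551757 -181.98313802  207.60887937] [-179.53691613    0.55526792 -161.05675333] 9.1 [-0.27653977  0.06256094  0.70139489]
(array([-283.81904068,  517.93239887,    6.17402747]), array([-0.37760013,  0.61968197, 16.94077724]))
```

```bash
python3 - <<'E'
from h import *
s=state();print(delta(s,[522.5,398.3,9],182))
E
```

```text
(array([-179.74310329,  552.75689112,  195.89907588]), array([-0.37760013,  0.61968197, 16.94077724]))
```

{"method": "carry_out", "body": {"commands": [[0,0,17,-184,550,0,1],[0,0,17,-184,550,0,1],[0,0,17,-184,550,0,1],[0,0,17,-184,550,0,1],[0,0,17,-184,550,0,1],[0,0,17,-184,550,0,1],[0,0,17,-184,550,0,1],[0,0,17,-184,550,0,1],[0,0,17,-184,550,0,1],[0,0,17,-184,550,0,1],[0,0,17,-184,550,50,1],[0,0,17,-184,550,110,1],[0,0,17,-184,550,150,1],[0,0,17,-184,550,150,1],[0,0,17,-184,550,150,1],[0,0,17,-184,550,150,1]]}}

```text
time_s: 10.7
ee_pos: [522.0, 398.9, 50.8]
ee_rot: [-180.0, -0.0, -178.0]
force: [0.1, -0.1, 0.2]
gripper_width: 91.4
gripper_force: 0.0
```

```bash
python3 - <<'E'
from h import *
s=state();print(s['ee_pos'],s['ee_rot'],s['time_s'],abs(s['qvel']).max())
print(delta(s,[522.5,398.3,9],182))
im,c,s=shot('top','top2.png')
w,cw,_=shot('wrist','w4.png')
t=np.radians(19.3)
# float check in top view: print expected handle/sole px
b=cv2.resize(im[130:290,280:430],(560,597),interpolation=cv2.INTER_CUBIC);cv2.imwrite('pics/c2.png',b)
E
```

```text
[522.01151158 398.92824366  50.78955115] [-1.79951162e+02 -3.86952983e-02 -1.78043730e+02] 10.7 2.5173516280079196
(array([-0.49498044, -0.60893211, 41.78976062]), array([-0.04882335, -0.03871393, -0.04371382]))
```

View pics/c2.png

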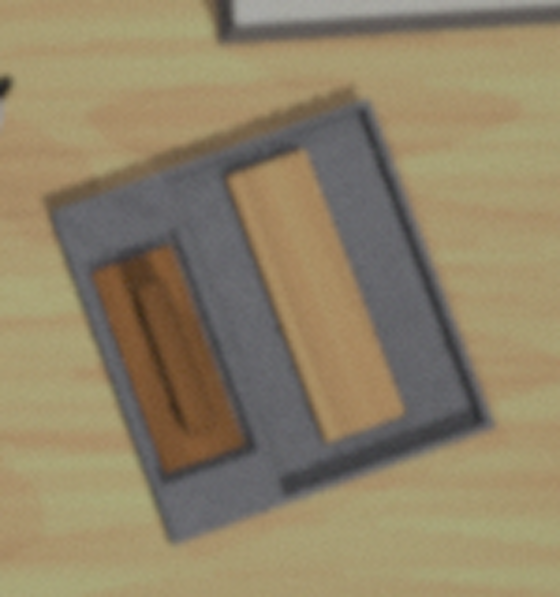

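The crop shows the float seated square in the narrow bay, and the long board is unmoved. Now I grip the mid board.

{"method": "carry_out", "body": {"commands": [[0,0,0,0,-0.5,25,1],[0,0,0,0,-0.5,41,1],[0,0,0,0,-0.5,41,1],[0,0,0,0,-0.5,41,-1],[0,0,0,0,-0.5,41,-1],[0,0,0,0,-0.5,41,-1],[0,0,0,0,-0.5,41,-1],[0,0,0,0,-0.5,41,-1],[0,0,0,0,-0.5,41,-1]], "force": 30}}

```text
time_s: 11.7
ee_pos: [522.5, 399.1, 10.8]
ee_rot: [179.9, 0.1, -178.1]
force: [-0.1, 0.1, 5.0]
gripper_width: 59.9
gripper_force: 30.0
```

```bash
python3 - <<'E'
from h import *
s=state();print(s['ee_pos'],s['ee_rot'],s['gripper_width'],s['gripper_force'],s['time_s'])
t=np.radians(19.3);X=np.array([np.cos(t),np.sin(t)]);Y=np.array([-X[1],X[0]])
L=X*441.7+Y*-457.05;print('long centre',L)
print(delta(s,[*L,140],199.2))
E
```

```text
[522.47867556 399.0807712   10.79361176] [ 1.79946858e+02  7.66611280e-02 -1.78055860e+02] 59.94021351833753 29.991742372512817 11.7
long centre [ 567.9384835  -285.37601766]
(array([ -22.38621416, -685.48492334, -129.81239543]), array([  0.04119555,   0.0840832 , -17.25582103]))
```

{"method": "carry_out", "body": {"commands": [[0,0,0,0,0,-40,-1],[0,0,0,0,0,-90,-1],[0,0,0,5,-40,-120,-1],[0,0,-8,15,-90,-135,-1],[0,0,-8,24,-140,-135,-1],[0,0,-8,30,-190,-135,-1],[0,0,-8,36,-240,-135,-1],[0,0,-8,42,-290,-135,-1],[0,0,-8,45,-340,-135,-1],[0,0,-8,47,-390,-135,-1],[0,0,-8,47,-440,-135,-1],[0,0,-12,40,-490,-135,-1],[0,0,-17.3,25,-540,-135,-1],[0,0,-17.3,8,-590,-135,-1],[0,0,-17.3,-10,-640,-135,-1],[0,0,-17.3,-22,-685,-135,-1],[0,0,-17.3,-22,-685,-135,-1],[0,0,-17.3,-22,-685,-135,-1],[0,0,-17.3,-22,-685,-135,-1],[0,0,-17.3,-22,-685,-135,-1]]}}

```text
time_s: 13.7
ee_pos: [566.6, -283.4, 144.8]
ee_rot: [179.9, -0.0, -160.7]
force: [0.1, -0.7, -1.7]
gripper_width: 60.0
gripper_force: 30.0
```

```bash
python3 - <<'E'
from h import *
i2,c,s=shot('wrist','w5.png');np.savez('pics/w5.npz',p=s['ee_pos'],r=s['ee_rot'])
print(s['ee_pos'],s['ee_rot'],s['gripper_width'],s['time_s'],abs(s['qvel']).max())
cv2.imwrite('pics/w5b.png',cv2.resize(i2[:230],(800,360)))
E
```

```text
[ 566.57664356 -283.39535371  144.83770629] [ 1.79928282e+02 -4.16921906e-02 -1.60676498e+02] 59.98132010608268 13.7 0.5006960044074734
```

View pics/w5b.png

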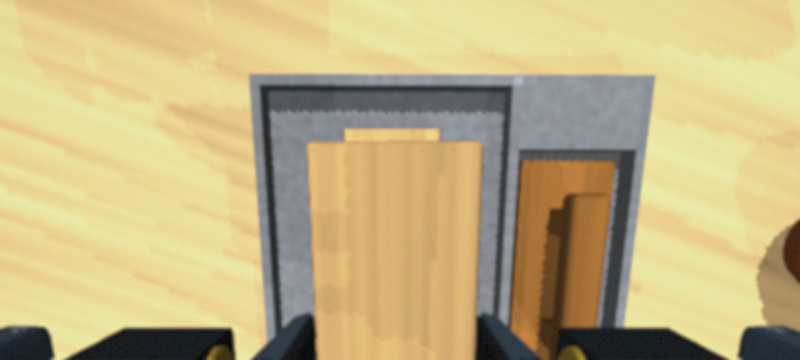

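The wrist view shows the held mid board's end edge at row ≈90, columns 196–308. The long board's end is just beyond it at row ≈82, columns 220–281.

```bash
cat >> h.py <<'E'
def yawf(P):
    u=np.linalg.svd(P-P.mean(0))[2][0];u=u*np.sign(u[0]);return round(np.degrees(np.arctan2(u[1],u[0])),2)
def edge(v,a,sgn):
    "subpixel position of the strongest step of the given sign"
    g=np.diff(v.astype(float))*sgn;k=g.argmax();w=np.clip(g[max(k-1,0):k+2],0,None)
    return a+.5+max(k-1,0)+(w*np.arange(len(w))).sum()/w.sum()
def fit(g,c,z,cols,ra,sr,rows,la,sl,ra2,sr2,X,Y):
    E=p2w(c,[(x,edge(g[ra[0]:ra[1],x],ra[0],sr)) for x in cols],z)
    o=[yawf(E),'xend',round((E@X).mean(),1)]
    if rows:
        A=p2w(c,[(edge(g[y,la[0]:la[1]],la[0],sl),y) for y in rows],z);B=p2w(c,[(edge(g[y,ra2[0]:ra2[1]],ra2[0],sr2),y) for y in rows],z)
        o+=['yaw',yawf(A),yawf(B),'w',round(abs(((A-B)@Y).mean()),1),'yc',round(((A+B)@Y).mean()/2,1)]
    return o
t=np.radians(19.3);X=np.array([np.cos(t),np.sin(t)]);Y=np.array([-X[1],X[0]])
E
python3 - <<'E'
from h import *
im=cv2.imread('pics/w5.png');d=np.load('pics/w5.npz');s={'ee_pos':d['p'],'ee_rot':d['r']};c=cam('wrist',s)
g=cv2.GaussianBlur(im,(3,3),0).astype(float);B=g[...,0];G=g.sum(2);D=g[...,2]-g[...,0]
print('mid',fit(D,c,156,(202,210,290,300),(84,98),1,(105,125,145,170,190),(188,212),1,(298,316),-1,X,Y))
print('mid end mid-part (vs long)',[edge(G[86:97,x],86,-1) for x in(230,250,270)],[edge(G[86:97,x],86,1) for x in(230,250,270)])
print('long',fit(D,c,21,(226,235,250,265,275),(77,88),1,(85,86,87),(212,228),1,(273,290),-1,X,Y))
print('tray',fit(D,c,25,(180,220,300,380,400),(40,54),-1,None,0,0,0,0,X,Y))
print('TCP',d['p'][:2]@X,d['p'][:2]@Y)
E
```

```text
mid [np.float64(-70.38), 'xend', np.float64(361.0), 'yaw', np.float64(19.55), np.float64(19.32), 'w', np.float64(59.0), 'yc', np.float64(-456.2)]
mid end mid-part (vs long) [np.float64(89.4245283018868), np.float64(88.68181818181819), np.float64(88.66326530612245)] [np.float64(92.0), np.float64(91.94444444444444), np.float64(91.875)]
long [np.float64(-70.64), 'xend', np.float64(341.7), 'yaw', np.float64(17.2), np.float64(19.9), 'w', np.float64(59.5), 'yc', np.float64(-458.5)]
tray [np.float64(-70.79), 'xend', np.float64(312.3)]
TCP 441.0693321078382 -454.73053977238703
```

{"method": "carry_out", "body": {"commands": [[0,0,0.2,-0.7,-2.3,35,-1],[0,0,0.2,-0.7,-2.3,65,-1],[0,0,0.2,-0.7,-2.3,85,-1],[0,0,0.2,-0.7,-2.3,98,-1],[0,0,0.2,-0.7,-2.3,106,-1],[0,0,0.2,-0.7,-2.3,112,-1],[0,0,0.2,-0.7,-2.3,115,-1],[0,0,0.2,-0.7,-2.3,117,-1],[0,0,0.2,-0.7,-2.3,118,-1],[0,0,0.2,-0.7,-2.3,118,-1],[0,0,0.2,-0.7,-2.3,118,-1]]}}

```text
time_s: 14.85
ee_pos: [568.8, -287.4, 27.3]
ee_rot: [-180.0, 0.0, -161.0]
force: [0.4, -0.2, -1.3]
gripper_width: 59.3
gripper_force: 30.0
```

```bash
python3 - <<'E'
from h import *
s=state();print(s['ee_pos'],s['ee_rot'],s['force'],s['ee_pos'][:2]@X,s['ee_pos'][:2]@Y)
E
```

```text
[ 568.81166338 -287.38047866   27.33685006] [-1.79965743e+02  2.77581011e-02 -1.60968512e+02] [ 0.35486701 -0.17777728 -1.32610896] 441.8616047910918 -459.23041071215675
```

{"method": "carry_out", "body": {"commands": [[0,0,0,0,2.2,0,-1],[0,0,0,0,2.2,0,-1],[0,0,0,0,2.2,0,-1],[0,0,0,0,2.2,0,-1],[0,0,0,0,2.2,1,-1],[0,0,0,0,2.2,1.5,-1],[0,0,0,0,2.2,1.5,-1]]}}

```text
time_s: 15.55
ee_pos: [568.0, -285.2, 25.8]
ee_rot: [-180.0, 0.0, -161.0]
force: [-1.1, 0.2, 1.9]
gripper_width: 60.0
gripper_force: 30.0
```

```bash
python3 - <<'E'
from h import *
s=state();print(s['ee_pos'],s['ee_rot'],s['force'],s['ee_pos'][:2]@X,s['ee_pos'][:2]@Y)
E
```

```text
[ 567.97849544 -285.20170873   25.8321845 ] [-1.79982578e+02  1.45490145e-02 -1.60965248e+02] [-1.14411108  0.16857151  1.85712289] 441.79537491568277 -456.89871158264907
```

```bash
python3 - <<'E'
from h import *
s=state();print(delta(s,[558.2,147,50],188))
E
```

```text
(array([-131.72127028,  411.7511379 ,  -24.25956913]), array([-0.01596679,  0.01618166, 11.03475008]))
```

{"method": "carry_out", "body": {"commands": [[0,0,0,0,0,0,0.7],[0,0,0,0,0,0,0.7],[0,0,0,0,0,0,0.7],[0,0,0,0,0,0,0.7],[0,0,0,0,0,-20,0.7],[0,0,0,0,0,-60,1],[0,0,0,0,0,-110,1],[0,0,0,0,0,-150,1],[0,0,0,0,0,-170,1]]}}

```text
time_s: 16.45
ee_pos: [569.4, -285.9, 200.1]
ee_rot: [-179.7, 0.3, -161.0]
force: [0.1, 0.1, 0.6]
gripper_width: 91.1
gripper_force: 0.0
```

{"method": "carry_out", "body": {"commands": [[0,0,11,-132,412,0,1],[0,0,11,-132,412,0,1],[0,0,11,-132,412,0,1],[0,0,11,-132,412,0,1],[0,0,11,-132,412,0,1],[0,0,11,-132,412,0,1],[0,0,11,-132,412,0,1],[0,0,11,-132,412,20,1],[0,0,11,-132,412,60,1],[0,0,11,-132,412,100,1],[0,0,11,-132,412,140,1],[0,0,11,-132,412,146,1],[0,0,11,-132,412,146,1],[0,0,11,-132,412,146,1],[0,0,11,-132,412,146,1],[0,0,11,-132,412,146,1]]}}

```text
time_s: 18.05
ee_pos: [559.5, 147.4, 51.3]
ee_rot: [180.0, 0.2, -172.0]
force: [0.1, -0.2, 0.8]
gripper_width: 91.2
gripper_force: 0.0
```

```bash
python3 - <<'E'
from h import *
im,c,s=shot('top','top3.png');print(s['ee_pos'],s['ee_rot'],s['time_s'],delta(s,[558.2,147,10],188))
b=cv2.resize(im[120:290,190:430],(800,567),interpolation=cv2.INTER_CUBIC);cv2.imwrite('pics/c3.png',b)
E
```

```text
[559.53809978 147.38735027  51.33511371] [ 179.98406558    0.21074683 -171.99145586] 18.05 (array([ 1.53104586, -0.2086416 , 41.32970534]), array([0.01595012, 0.21074564, 0.00857343]))
```

View pics/c3.png

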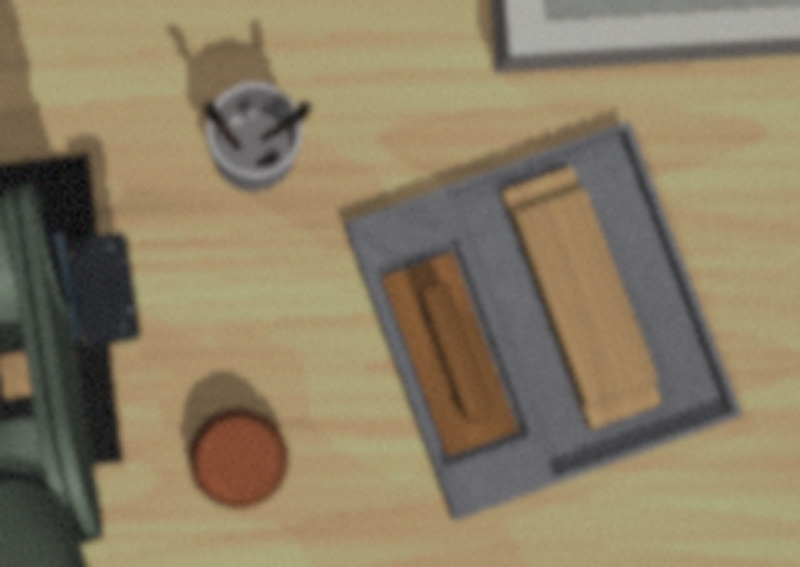

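The mid board sits flush and parallel on the long one, and the jar and pot are in place. Now I grip the short board.

{"method": "carry_out", "body": {"commands": [[0,0,0,0.5,0,25,1],[0,0,0,0.5,0,40,1],[0,0,0,0.5,0,41,1],[0,0,0,0.5,0,41,-1],[0,0,0,0.5,0,41,-1],[0,0,0,0.5,0,41,-1],[0,0,0,0.5,0,41,-1],[0,0,0,0.5,0,41,-1],[0,0,0,0.5,0,41,-1]], "force": 30}}

```text
time_s: 19.0
ee_pos: [558.2, 147.6, 9.1]
ee_rot: [180.0, 0.1, -172.0]
force: [-0.9, 0.3, 4.2]
gripper_width: 59.6
gripper_force: 30.0
```

```bash
python3 - <<'E'
from h import *
s=state();print(s['ee_pos'],s['ee_rot'],s['gripper_width'],s['gripper_force'],s['force'],s['time_s'])
print(delta(s,[*(X*441.7+Y*-457),146],199.1))
E
```

```text
[558.23080679 147.5675013    9.11974534] [ 1.79986035e+02  7.36584207e-02 -1.71967379e+02] 59.58189911101349 30.00079572200775 [-0.8914677   0.26783934  4.18932476] 19.0
(array([  50.71950173, -429.96986141, -137.05037226]), array([ 6.80720707e-03,  7.47779741e-02, -1.10673685e+01]))
```

{"method": "carry_out", "body": {"commands": [[0,0,0,0,0,-40,-1],[0,0,0,0,0,-90,-1],[0,0,0,15,-20,-130,-1],[0,0,0,40,-60,-137,-1],[0,0,0,60,-100,-137,-1],[0,0,-5,70,-145,-137,-1],[0,0,-5,75,-190,-137,-1],[0,0,-5,75,-235,-137,-1],[0,0,-8,70,-280,-137,-1],[0,0,-11.1,65,-325,-137,-1],[0,0,-11.1,60,-370,-137,-1],[0,0,-11.1,54,-410,-137,-1],[0,0,-11.1,50.7,-430,-137,-1],[0,0,-11.1,50.7,-430,-137,-1],[0,0,-11.1,50.7,-430,-137,-1],[0,0,-11.1,50.7,-430,-137,-1],[0,0,-11.1,50.7,-430,-137,-1],[0,0,-11.1,50.7,-430,-137,-1],[0,0,-11.1,50.7,-430,-137,-1],[0,0,-11.1,50.7,-430,-137,-1]]}}

```text
time_s: 21.0
ee_pos: [567.8, -285.2, 145.6]
ee_rot: [-180.0, 0.0, -160.8]
force: [0.1, -0.5, -0.8]
gripper_width: 59.9
gripper_force: 30.0
```

```bash
python3 - <<'E'
from h import *
i2,c,s=shot('wrist','w6.png');np.savez('pics/w6.npz',p=s['ee_pos'],r=s['ee_rot'])
print(s['ee_pos'],s['ee_rot'],s['gripper_width'],s['time_s'],s['ee_pos'][:2]@X,s['ee_pos'][:2]@Y)
cv2.imwrite('pics/w6b.png',cv2.resize(i2[:230],(800,360)))
E
```

```text
[ 567.76308417 -285.16121523  145.63942832] [-1.79986156e+02  8.30235340e-03 -1.60831120e+02] 59.8931688794259 21.0 441.60545323605186 -456.78929725745377
```

View pics/w6b.png

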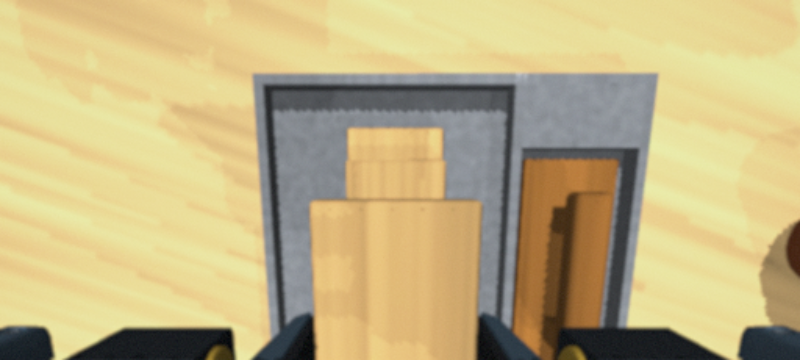

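The wrist view shows the short board's end at row ≈128. Below it the mid board's end is at row ≈101 and the long board's at row ≈82, with sides aligned at columns 222–284.

```bash
python3 - <<'E'
from h import *
im=cv2.imread('pics/w6.png');d=np.load('pics/w6.npz');s={'ee_pos':d['p'],'ee_rot':d['r']};c=cam('wrist',s)
g=cv2.GaussianBlur(im,(3,3),0).astype(float);G=g.sum(2);D=g[...,2]-g[...,0]
print('short',fit(D,c,158.5,(204,212,294,302),(120,136),1,(140,155,170,190,200),(190,212),1,(298,316),-1,X,Y))
print('mid sides',fit(D,c,37,(250,),(95,106),1,(105,110,115,120,124),(212,230),1,(276,292),-1,X,Y))
for s1 in(1,-1):print('mid end',s1,fit(G,c,37,(230,245,260,275),(96,107),s1,None,0,0,0,0,X,Y))
print('long',fit(D,c,21,(228,235,250,265,275),(76,88),1,(85,88,91,94,97),(212,230),1,(276,292),-1,X,Y))
print('tray',fit(D,c,25,(180,220,300,380,400),(40,54),-1,None,0,0,0,0,X,Y))
E
```

```text
short [np.float64(-70.99), 'xend', np.float64(380.6), 'yaw', np.float64(19.49), np.float64(19.42), 'w', np.float64(59.1), 'yc', np.float64(-457.9)]
mid sides [np.float64(0.0), 'xend', np.float64(362.3), 'yaw', np.float64(19.67), np.float64(19.96), 'w', np.float64(59.4), 'yc', np.float64(-458.4)]
mid end 1 [np.float64(-69.81), 'xend', np.float64(363.6)]
mid end -1 [np.float64(-69.48), 'xend', np.float64(361.0)]
long [np.float64(-70.35), 'xend', np.float64(341.9), 'yaw', np.float64(18.2), np.float64(20.3), 'w', np.float64(59.8), 'yc', np.float64(-458.5)]
tray [np.float64(-70.77), 'xend', np.float64(312.3)]
```

{"method": "carry_out", "body": {"commands": [[0,0,0.2,-1.3,-0.5,35,-1],[0,0,0.2,-1.3,-0.5,62,-1],[0,0,0.2,-1.3,-0.5,80,-1],[0,0,0.2,-1.3,-0.5,91,-1],[0,0,0.2,-1.3,-0.5,98,-1],[0,0,0.2,-1.3,-0.5,102,-1],[0,0,0.2,-1.3,-0.5,103,-1],[0,0,0.2,-1.3,-0.5,103,-1],[0,0,0.2,-1.3,-0.5,103,-1],[0,0,0.2,-1.3,-0.5,103,-1]]}}

```text
time_s: 22.05
ee_pos: [569.4, -285.8, 43.1]
ee_rot: [-179.9, 0.0, -161.1]
force: [-0.0, -0.1, -1.0]
gripper_width: 59.4
gripper_force: 30.0
```

```bash
python3 - <<'E'
from h import *
s=state();print(s['ee_pos'],s['ee_rot'],s['force'],s['ee_pos'][:2]@X,s['ee_pos'][:2]@Y)
E
```

```text
[ 569.43638736 -285.75093148   43.08590136] [-1.79946457e+02  4.48732022e-02 -1.61060510e+02] [-0.0026419  -0.07497574 -1.02090074] 442.98980866777697 -457.89892280112895
```

{"method": "carry_out", "body": {"commands": [[0,0,0,0,0.6,1,-1],[0,0,0,0,0.6,2,-1],[0,0,0,0,0.6,2.5,-1],[0,0,0,0,0.6,3,-1],[0,0,0,0,0.6,3,-1]]}}

```text
time_s: 22.55
ee_pos: [568.9, -285.0, 40.1]
ee_rot: [-180.0, 0.0, -161.1]
force: [-2.5, 0.2, 4.2]
gripper_width: 59.9
gripper_force: 30.0
```

{"method": "carry_out", "body": {"commands": [[0,0,0,0,0,0,0.7],[0,0,0,0,0,0,0.7],[0,0,0,0,0,0,0.7],[0,0,0,0,0,0,0.7],[0,0,0,0,0,-15,0.7],[0,0,0,0,0,-50,0.7],[0,0,0,0,0,-95,1],[0,0,0,0,0,-140,1],[0,0,0,-40,0,-150,1],[0,0,0,-90,0,-150,1],[0,0,0,-110,0,-150,1],[0,0,0,-110,0,-150,1],[0,0,0,-110,0,-150,1],[0,0,0,-110,0,-150,1],[0,0,0,-110,0,-150,1]]}}

```text
time_s: 24.05
ee_pos: [671.9, -250.0, 189.8]
ee_rot: [-180.0, -0.0, -161.1]
force: [-0.0, 0.1, 0.2]
gripper_width: 91.4
gripper_force: 0.0
```

```bash
python3 - <<'E'
from h import *
i2,c,s=shot('wrist','w7.png');np.savez('pics/w7.npz',p=s['ee_pos'],r=s['ee_rot'])
print(s['ee_pos'],s['ee_rot'],s['time_s'])
cv2.imwrite('pics/w7b.png',cv2.resize(i2[:250],(800,390)))
E
```

```text
[ 671.86066103 -249.97310633  189.75115906] [-1.79995511e+02 -2.25643107e-02 -1.61124573e+02] 24.05
```

View pics/w7b.png

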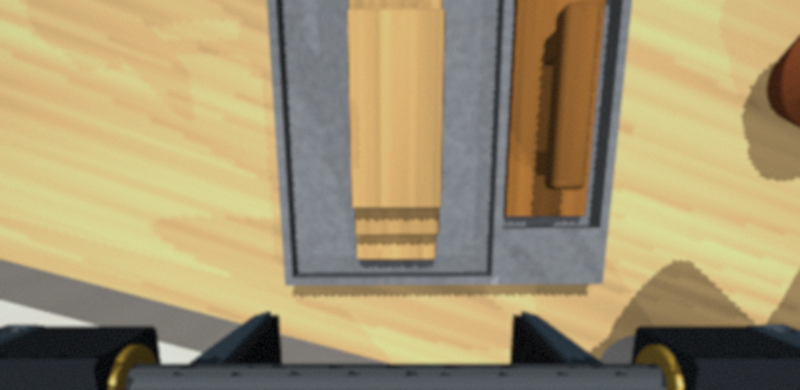

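The view shows the pile squared: the short board's far end is at row ≈208, the mid's at ≈234 and the long's at ≈261 (800-wide picture). The float lies in its bay with its end at row 217. A quick numeric check before handing in.

```bash
python3 - <<'E'
from h import *
d=np.load('pics/w7.npz');c=cam('wrist',{'ee_pos':d['p'],'ee_rot':d['r']})
k=lambda L:np.array(L)/[1.5625,1.56]
for n,P,z,h in(('short',[(352,208),(440,209)],53,60),('mid',[(356,234),(437,235)],37,80),('long',[(358,260),(435,260)],21,100),('sole',[(505,217),(586,217)],15,75),('tray',[(287,283),(603,284)],25,124)):
    w=p2w(c,k(P),z);m=w.mean(0);print(n,'xc',round(m@X-h,1),'yc',round(m@Y,1),'w',round(np.linalg.norm(w[0]-w[1]),1),yawf(w))
w=p2w(c,k([(348,9),(444,9)]),53);print('short near',w.mean(0)@X+60,w.mean(0)@Y)
E
```

```text
short xc 442.0 yc -458.5 w 58.6 -71.71
mid xc 441.1 yc -458.3 w 57.6 -71.77
long xc 442.1 yc -458.4 w 58.2 -71.06
sole xc 436.1 yc -346.3 w 60.8 -71.07
tray xc 435.7 yc -421.9 w 238.9 -71.24
short near 443.11181484972076 -457.82164350849166
```

```bash
python3 -c "
import workcell; print(workcell.workorder.job_done())"
```

```text
the job is handed in; nothing more can be done
None
```

I packed the kit and handed the job in at about 24 s; no pass/fail result came back. In the last wrist view the three boards are centred within about 1 mm of each other, and the float is within about 3 mm of its bay's centre. The arm knocked into nothing, but I took no final measurement of the bowl, jar and pot.

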